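# Open the pastry scrap bin by its lever and let the lid down softly

### The job

The pastry cook has both hands full of eggshells: with the fingertips press down the black lever at the foot of the red scrap bin until its lid stands fully open, and keep it open for two full seconds. Then let the lever come up slowly, so that the lid comes down gently without dropping or slamming shut, and move the hand away. Work the lid only through the lever, do not shove, tip or lift the bin, and leave the jars, the piping nozzle and the green bowl where they stand.

Things in the scene. Friction and masses are not known exactly. Their poses are not given: they have to be found in the camera images.
- bin: Red round worktop scrap bin, 160 mm across and 213 mm high with its lid shut, on a black foot ring 166 mm across and 30 mm high; about 1.7 kg, standing loose on the worktop. Origin: centre of its underside, on the worktop. Its -x axis points from the bin out along the press lever, its +x axis to the lid hinge at the back, z up.
- lever_pad (a point): Centre of the top face of the black lever's ribbed pad at the bin's foot. Pad 66 mm wide (bin's y), 46 mm long, 6 mm thick; its centre is 129 mm out from the bin's axis along the bin's -x, 46 mm clear of the foot ring. Released: 35 mm above the worktop, sloping up outward by 0.17 rad. Fully pressed: 13 mm above the worktop, against a firm stop (22 mm of travel).
- lever_part (a joint): Angle of the press lever: 0 released, 0.27 rad fully pressed; its pivot is 79 mm from the pad centre, under the bin. Only the lid's weight pushes it back up: 5 to 10 N on the pad start the lid, 1 to 3 N hold it fully open. 1 mm of pad travel turns the lid about 0.056 rad, both ways. Let go suddenly, the lid slams.
- lid_part (a joint): Angle of the lid about the hinge at the bin's back: 0 shut, 1.22 rad fully open (at its stop); it is linked to the lever, lid angle = 4.5 x lever angle.
- lid_top (a point): Top centre of the red lid, a shallow dome 166 mm across, 213 mm above the worktop when shut. It rises about a hinge at the bin's back (85 mm behind its axis, 192 mm up); open, its edge stands about 350 mm above the worktop. It never reaches out over the lever. Not to be touched.
- honey_jar: Amber glass honey jar, 60 mm across, 90 mm high, standing loose; origin at the centre of its underside. Leave it alone.
- spice_jar: Small yellow spice jar with a white cap, 42 mm across, 85 mm high, standing loose; origin at the centre of its underside. Leave it alone.
- nozzle: Steel piping nozzle, a cone 34 mm across its foot, 52 mm high, standing loose; origin at the centre of its underside. Leave it alone.
- bowl: Lime-green plastic bowl, 136 mm across, 58 mm high, standing loose; origin at the centre of its underside. Leave it alone.

How it is judged:
By the outcome, as a careful person would: the job done as asked, in the order asked, and still so for the second after the job is handed in, with the robot touching nothing.
It also fails if it takes over 48 s, if anything falls off the work surface, if the arm or the gripper's body presses on something with over 40 N, if the wrist force passes 120 N, or if a joint passes its speed limit or range.

### The arm

A 6-joint arm with a two-finger parallel gripper is mounted at the origin on the work surface. World frame = base frame: x ahead of the robot, y to its left, z up, the work surface at z = 0. Lengths are in m, angles in rad, forces in N, time in s.
With the tool pointing down it reaches from about 0.275 to 0.825 m from the base axis. Payload 4.9 kg.
Tool frame: the origin (TCP) lies midway between the tips of the shut fingers; the grasp point (between the pads) lies 19 mm behind it (bot.grip_depth is the distance from the TCP to the grasp point, in m); y points along the fingers, x is the direction in which the jaws open and shut, and the axes are right-handed (so a half turn about y gives the same grasp; the last joint's range is limited). The gripper opens to 85 mm and grips with 20 to 120 N. Pads are 22 mm wide; open, the fingers measure 114 mm over their backs; the gripper's body (76 mm by 85 mm) begins 54 mm behind the grasp point. The pads swing forward as they close: fully open they stand 13 mm farther back than shut.
Start: joints at [-1.42, 0.326, -0.193, 1.052, 0, 1.437], TCP at [0.155, -0.528, 0.231] pointing down, gripper open.
Joint ranges: [-2.65, 2.65], [-0.97, 1.79], [-1.3, 1.35], [-1.93, 2.1], [-1.47, 1.37], [-3.14, 3.14]. Speed limits (rad/s): [2.57, 2.57, 3.14, 3.14, 3.14, 3.14].

### API

Orientations are given as a unit quaternion [w, x, y, z].
In Python, from cell import bot gives the robot as it stands. Calls block until the motion is done:
- bot.move_pose(position, orientation): joint-space move of the TCP to a pose.
- bot.move_linear(position, speed=0.15, rotation=None, until_force=None): straight line of the TCP; rotation=None keeps the orientation; speed is the mean speed in m/s. With until_force (N) it stops when the force on the tool has changed by that much, and returns True; else False.
- bot.goto_joints(angles): joint-space move.
- bot.set_gripper(opening, grasp_force=None): opening from 0.0 (shut) to 1.0 (fully open); grasp_force is the grip in N (None keeps the last); returns when the fingers have stopped.
- bot.wait(seconds).
- bot.solve_ik(position, orientation): joint angles nearest the present ones, or None.
- bot.camera(name): name is "scene" or "top"; returns the picture (400x640x3 uint8, red, green, blue); there is no depth.
- bot.calibration(name): a dict with "mtx" (3x3 intrinsics, pixels), "k1" (the pictures are not rectified: a ray, as slopes to the right and down, at radius r is drawn at 1 + k1 r^2 times it, then the intrinsics apply), "extrinsics" (4x4, takes a point from world to camera coordinates). Camera axes: x right, y down, z forward; pixel columns grow to the right and rows downward; lengths in m; the calibration is good to about 2 mm. A picture is of the moment at which its call begins. calibration takes no time and is no camera call.
A pose or a line that the arm cannot do raises bot.PlanningError and nothing moves.
- bot.close_job(): hands the job in, once; it reports no verdict.
Trained networks look in the newest picture that a camera, given by its name, has taken for a name from the list of things; names that differ only in an ending like _2 or _b are one class to them, and where a whole thing is asked for, a point or a joint stands for the part that bears it (a point fixed in the world has none). Each returns a list of dicts, best first, with "confidence" (0 to 1); they miss things now and then, are a little off and sometimes report something else, mostly with a low value. They report only what shows in the picture. A call takes as long as a camera call.
- bot.search_frame(camera, thing): "bbox" ([left, top, width, height] in pixels, round what is visible of it).
Readings, each from a call of its own:
- bot.read_clock(): time.
- bot.read_joint_positions(): joint angles.
- bot.read_joint_vel(): joint speeds.
- bot.read_joint_efforts(): joint torques, N m.
- bot.read_position(): TCP position.
- bot.read_tool_rot(): TCP orientation.
- bot.read_ft_force(): force on the tool from outside, world axes, zero at the start.
- bot.read_moment(): the same for the moment, N m.
- bot.read_gripper_width(): opening from 0.0 (shut) to 1.0 (fully open).
Only numpy, scipy, OpenCV 4.12 (cv2) and the standard library are available. Lean on these libraries where they do the work, as an engineer would, in place of code of your own. Each camera call takes 0.05 s, during which the arm holds its last target. There are 200 camera calls.

## Working session

There is one attempt and no reset: what is moved stays moved. The work goes in short steps, each a Python script; the robot and the scene stay as the last script left them, time stands still between calls to the robot, and variables do not carry over. Pictures are saved under pics/ and viewed, about 8 in all and at most 12, crops included, and the job is handed in when it is done.

```bash
mkdir -p pics; python3 - <<'E'
from cell import bot
import cv2
for c in("scene","top"):
    im=bot.camera(c); cv2.imwrite(f"pics/{c}0.png",im[:,:,::-1])
    k=bot.calibration(c); print(c,k["mtx"].tolist(),k["k1"],k["extrinsics"].round(4).tolist())
    for t in("bin","lever_pad","lid_top","honey_jar","spice_jar","nozzle","bowl"):
        print(t,[(d["bbox"],round(d["confidence"],2)) for d in bot.search_frame(c,t)[:2]])
print(bot.read_clock(),bot.read_tool_rot())
E
```

```text
scene [[495.6215697006171, 0.0, 323.9070624622291], [0.0, 495.6215697006171, 199.36091137502112], [0.0, 0.0, 1.0]] -0.04392358650004516 [[-0.4104, 0.9119, -0.0116, 0.2871], [0.5565, 0.2403, -0.7953, -0.2048], [-0.7224, -0.3328, -0.6061, 1.3323], [0.0, 0.0, 0.0, 1.0]]
bin [([212.9, 143.1, 134.0, 144.8], 0.86)]
lever_pad [([303.7, 256.5, 44.1, 33.5], 0.96)]
lid_top [([211.7, 144.4, 99.8, 54.8], 0.81)]
honey_jar [([354.3, 202.1, 35.1, 54.6], 0.91)]
spice_jar [([264.5, 288.5, 26.8, 55.2], 0.96)]
nozzle []
bowl [([314.0, 159.2, 35.5, 49.9], 0.56)]
top [[475.94765045747783, 0.0, 317.4746353978309], [0.0, 475.94765045747783, 195.1822474119195], [0.0, 0.0, 1.0]] -0.09410575675741041 [[0.0111, -0.9999, -0.0011, -0.0314], [-0.9988, -0.0111, -0.0485, 0.5679], [0.0485, 0.0016, -0.9988, 1.1755], [0.0, 0.0, 0.0, 1.0]]
bin [([299.6, 132.3, 115.9, 77.0], 0.94)]
lever_pad [([303.4, 147.9, 33.9, 30.5], 0.93), ([372.8, 122.2, 11.1, 4.9], 0.7)]
lid_top [([333.5, 130.7, 84.9, 79.5], 0.81)]
honey_jar [([285.2, 201.5, 26.3, 23.6], 0.8)]
spice_jar [([316.7, 100.9, 21.1, 23.5], 0.72)]
nozzle []
bowl [([339.5, 227.3, 54.5, 51.2], 0.57)]
0.8 [-0.56588522  0.56589875 -0.42399729  0.42397974]
```

View pics/scene0.png

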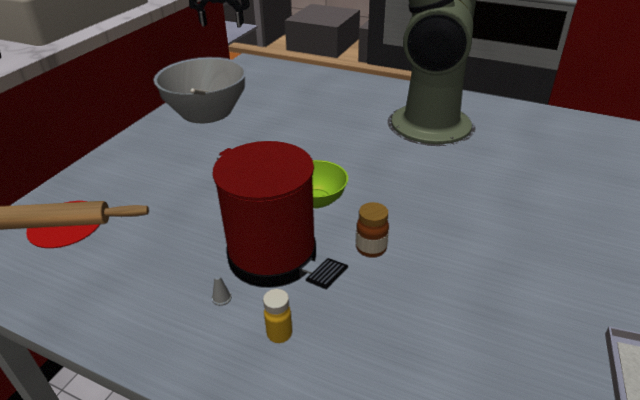

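View pics/top0.png

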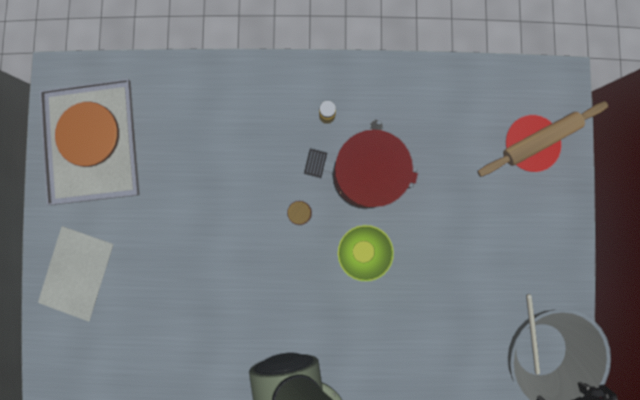

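The scene view shows the bin with its lever pad at about (327,272), facing the camera. The amber jar (372,230) and the yellow jar (278,316) flank the pad, and the nozzle is at (221,289). In the top view the pad is at (316,163), the lid at (373,169) with its hinge at (414,178), the jars at (299,212) and (328,110), and the nozzle at (376,125).

```bash
cat > h.py <<'E'
import numpy as np, cv2
from cell import bot
def ray(c,uv,z):
    k=bot.calibration(c);E=k["extrinsics"]
    p=cv2.undistortPoints(np.array([[uv]],float),k["mtx"],np.array([k["k1"],0,0,0.]))[0,0]
    R=E[:3,:3];o=-R.T@E[:3,3];d=R.T@np.array([p[0],p[1],1])
    return o+d*(z-o[2])/d[2]
def proj(c,P):
    k=bot.calibration(c);E=k["extrinsics"]
    return cv2.projectPoints(np.array(P,float).reshape(-1,1,3),cv2.Rodrigues(E[:3,:3])[0],E[:3,3],k["mtx"],np.array([k["k1"],0,0,0.]))[0][:,0]
E
python3 - <<'E'
from h import *
im=cv2.imread("pics/top0.png");hsv=cv2.cvtColor(im,cv2.COLOR_BGR2HSV)
def blob(m,x0,x1,y0,y1):
    M=np.zeros(m.shape,np.uint8);M[y0:y1,x0:x1]=m[y0:y1,x0:x1]*255
    M=cv2.morphologyEx(M,cv2.MORPH_CLOSE,np.ones((3,3)))
    c=max(cv2.findContours(M,0,1)[0],key=cv2.contourArea);return c
c=blob(hsv[...,2]<95,298,334,140,185);r=cv2.minAreaRect(c);print(r)
pad=ray("top",r[0],.035)
red=((hsv[...,0]<8)|(hsv[...,0]>172))&(hsv[...,1]>150)
c=cv2.morphologyEx((red*255).astype(np.uint8),cv2.MORPH_OPEN,np.ones((15,15)));c=blob(c>0,320,430,120,220)
e=cv2.minEnclosingCircle(c);print(e)
lid=ray("top",e[0],.197);print("pad",pad,"lid",lid,np.hypot(*(pad-lid)[:2]))
print("yaw pad->axis",np.arctan2(*(lid-pad)[1::-1]))
hinge=ray("top",(414,178),.192);print("yaw axis->hinge",np.arctan2(*(hinge-lid)[1::-1]),np.hypot(*(hinge-lid)[:2]))
b=cv2.boxPoints(r);print("pad corners",[ray("top",q,.035)[:2].round(3).tolist() for q in b])
print("scene pad",ray("scene",(325.7,273),.035))
for n,uv,z in(("honey",(299,212),.09),("spice",(328,108),.085),("nozzle",(376,125),.04),("bowl",(366,253),.058)):print(n,ray("top",uv,z))
E
```

```text
((315.0882873535156, 162.64707946777344), (17.947635650634766, 25.951311111450195), 14.03624439239502)Traceback (most recent call last):
  File "<stdin>", line 10, in <module>
  File "<stdin>", line 6, in blob
ValueError: max() iterable argument is empty
```

```bash
python3 - <<'E'
from h import *
im=cv2.imread("pics/top0.png");hsv=cv2.cvtColor(im,cv2.COLOR_BGR2HSV);print(hsv[169,373],hsv[120,450])
h=hsv[...,0]
m=(((h<10)|(h>168))&(hsv[...,1]>120)).astype(np.uint8);M=0*m;M[120:220,320:430]=m[120:220,320:430]
M=cv2.morphologyEx(M,cv2.MORPH_OPEN,cv2.getStructuringElement(2,(15,15)))
c=max(cv2.findContours(M,0,1)[0],key=cv2.contourArea);e=cv2.minEnclosingCircle(c);print(e)
pad=ray("top",(315.1,162.6),.035);lid=ray("top",e[0],.197);print("pad",pad,"lid",lid,np.hypot(*(pad-lid)[:2]))
print("yaw pad->axis",np.arctan2(*(lid-pad)[1::-1]))
hinge=ray("top",(414,178),.192);print("yaw axis->hinge",np.arctan2(*(hinge-lid)[1::-1]),np.hypot(*(hinge-lid)[:2]))
b=cv2.boxPoints(((315.1,162.6),(18,26),14));print("pad corners",[ray("top",q,.035)[:2].round(3).tolist() for q in b])
print("scene pad",ray("scene",(326.5,273),.035))
for n,uv,z in(("honey",(299,212),.09),("spice",(328,108),.085),("nozzle",(376,125),.04),("bowl",(366,253),.058)):print(n,ray("top",uv,z))
E
```

```text
[  0 148 107] [103  33 141]
((374.21429443359375, 168.85714721679688), 38.87620162963867)
pad [ 0.64743752 -0.01838842  0.035     ] lid [ 0.61655105 -0.1451699   0.197     ] 0.13048952804510444
yaw pad->axis -1.809761150060242
yaw axis->hinge -1.777261932864303 0.0877992669092328
pad corners [[0.621, 0.011], [0.684, -0.004], [0.674, -0.047], [0.611, -0.033]]
scene pad [ 0.65118438 -0.01644911  0.035     ]
honey [0.52469176 0.01747832 0.09      ]
spice [ 0.77251796 -0.04792543  0.085     ]
nozzle [ 0.74201827 -0.16772682  0.04      ]
bowl [ 0.4285852  -0.14301799  0.058     ]
```

```bash
cat >> h.py <<'E'
from scipy.spatial.transform import Rotation as Rot
P=np.array([.6485,-.0175]);u=np.array([.235,.972,0]);u/=np.linalg.norm(u)
def quat(th,s):
    y=-np.cos(th)*np.array([0,0,1])-np.sin(th)*u
    x=s*np.array([u[1],-u[0],0]);z=np.cross(x,y)
    q=Rot.from_matrix(np.c_[x,y,z]).as_quat();return q[[3,0,1,2]]
E
python3 - <<'E'
from h import *
for s in(1,-1):
    for z in(.40,.07,.012):print(s,z,(lambda a:None if a is None else np.round(a,2))(bot.solve_ik([*P,z],quat(.15,s))))
print(bot.read_joint_positions())
E
```

```text
1 0.4 [-0.07  0.53  0.54  1.6  -0.15  1.74]
1 0.07 [-0.07  0.67 -0.08  0.85 -0.15  1.74]
1 0.012 [-0.07  0.73 -0.12  0.74 -0.15  1.74]
-1 0.4 [-0.07  0.53  0.54  1.6  -0.15 -1.4 ]
-1 0.07 [-0.07  0.67 -0.08  0.85 -0.15 -1.4 ]
-1 0.012 [-0.07  0.73 -0.12  0.74 -0.15 -1.4 ]
[-1.42023079e+00  3.26222566e-01 -1.92572463e-01  1.05200557e+00
 -3.10578532e-05  1.43659371e+00]
```

```bash
python3 - <<'E'
from h import *
bot.set_gripper(0.0)
bot.move_linear([.155,-.528,.42],speed=.3)
bot.move_pose([*P,.40],quat(.15,1))
bot.move_linear([*P,.085],speed=.2)
print(bot.read_clock(),bot.read_position(),bot.read_ft_force(),bot.read_gripper_width())
a=bot.camera("scene");b=bot.camera("top")
A=cv2.resize(a[180:330,230:430],(600,450));B=cv2.resize(b[90:240,250:450],(600,450))
cv2.imwrite("pics/near.png",np.vstack([A,B])[::1,:,::-1][:, :] if 0 else cv2.resize(np.hstack([A,B])[:,:,::-1],(800,300)))
E
```

```text
6.5917 [ 0.64936916 -0.01758026  0.0862129 ] [ 0.20232442 -0.10097043  0.6398713 ] 0.0016124309258835497
```

View pics/near.png

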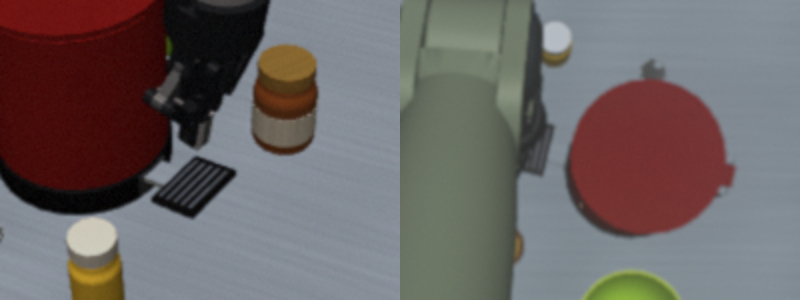

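The left half shows the shut fingertips above the pad, at about (327,252) in the full picture, with both jars clear. In the right half the arm hides most of the pad and the bin stands undisturbed. Next I find contact.

```bash
python3 - <<'E'
from h import *
print(proj("scene",[[*P,.0862]]))
bot.move_linear([*P,.048],speed=.08)
f0=bot.read_ft_force()
hit=bot.move_linear([*P,.030],speed=.01,until_force=3)
print(hit,bot.read_clock(),bot.read_position(),f0,bot.read_ft_force()-f0)
E
```

```text
[[326.31924961 249.88861656]]
True 8.4083 [ 0.64851048 -0.01747907  0.03695925] [-0.51211512 -0.09879114  0.14691061] [-0.22035726 -0.0066279   5.5525735 ]
```

```bash
python3 - <<'E'
from h import *
z=.037
while z>.0095:
    z-=.002 if z>.018 else .0007
    bot.move_linear([*P,z],speed=.012)
    f=bot.read_ft_force();p=bot.read_position()
    print(round(bot.read_clock(),2),round(z,4),p.round(4),f.round(1))
    if z<.025 and f[2]>7: break
a=bot.camera("scene");t=bot.read_clock();print(t)
cv2.imwrite("pics/open.png",a[:,:,::-1])
E
```

```text
8.68 0.035 [ 0.6487 -0.0173  0.0358] [-1.7  0.7  6.2]
8.99 0.033 [ 0.6487 -0.017   0.0337] [-1.6  2.   5.8]
9.31 0.031 [ 0.6488 -0.0167  0.0317] [-1.   2.1  5.8]
9.62 0.029 [ 0.6488 -0.0165  0.0297] [-1.5  2.   5.5]
9.94 0.027 [ 0.6489 -0.0163  0.0276] [-0.7  2.6  5.7]
10.26 0.025 [ 0.6489 -0.0166  0.0255] [-0.6  3.3  5.1]
10.57 0.023 [ 0.6489 -0.0172  0.0233] [0.1 3.5 5.1]
10.89 0.021 [ 0.6488 -0.0175  0.021 ] [1.2 2.3 3.4]
11.21 0.019 [ 0.6486 -0.0177  0.0189] [0.9 2.3 3.1]
11.53 0.017 [ 0.6485 -0.0178  0.0168] [1.8 0.4 1.9]
11.78 0.0163 [ 0.6485 -0.0178  0.0162] [0.5 0.2 1.5]
12.03 0.0156 [ 0.6484 -0.0178  0.0155] [ 0.4 -0.   2. ]
12.28 0.0149 [ 0.6484 -0.0177  0.0148] [ 0.1 -0.4  1.4]
12.53 0.0142 [ 0.6483 -0.0176  0.014 ] [ 0.8 -0.9  1.2]
12.78 0.0135 [ 0.6483 -0.0176  0.0134] [-0.7 -1.9  2.3]
13.03 0.0128 [ 0.6483 -0.0176  0.0133] [-1.8 -1.1  4.9]
13.28 0.0121 [ 0.6484 -0.0176  0.0132] [-3.5  0.2  8.5]
13.325
```

View pics/open.png

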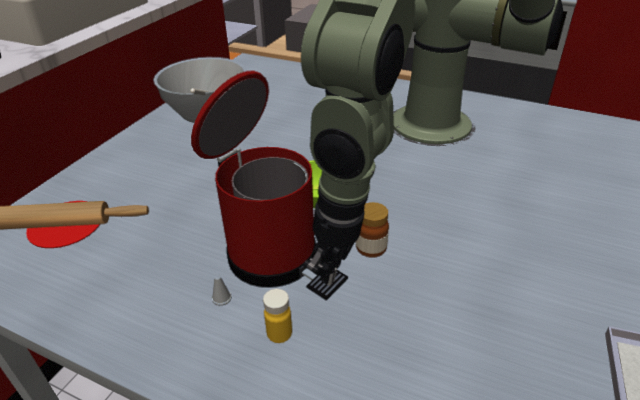

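The lid stands fully open, with its disc around (232,114). The force rises steeply against the stop at z≈13.2 mm, and the bin, jars and nozzle are unmoved. I'll hold, then release slowly.

```bash
python3 - <<'E'
from h import *
bot.wait(2.8);print(bot.read_clock(),bot.read_position(),bot.read_ft_force())
for z in(.0200,.0275,.0335,.0365,.0385,.0405):
    bot.move_linear([*P,z],speed=.003);print(round(bot.read_clock(),2),bot.read_position().round(4),bot.read_ft_force().round(1))
bot.move_linear([*P,.06],speed=.02)
bot.move_linear([*P,.40],speed=.2)
bot.move_pose([.60,.22,.40],quat(0,1))
print(bot.read_clock(),bot.read_ft_force())
for c in("scene","top"):
    im=bot.camera(c);cv2.imwrite(f"pics/{c}1.png",im[:,:,::-1])
    o=cv2.imread(f"pics/{c}0.png")[:,:,::-1]
    cv2.imwrite(f"pics/{c}d.png",cv2.absdiff(im,o.copy()).clip(0,85)*3)
    for t in("bin","lever_pad","honey_jar","spice_jar","bowl"):
        print(c,t,[(d["bbox"],round(d["confidence"],2)) for d in bot.search_frame(c,t)[:1]])
a=cv2.imread("pics/scene1.png");b=cv2.imread("pics/top1.png")
cv2.imwrite("pics/end.png",cv2.resize(np.vstack([np.hstack([a,b]),np.hstack([cv2.imread("pics/scened.png"),cv2.imread("pics/topd.png")])]),(800,500)))
E
```

```text
16.125 [ 0.64838249 -0.01759313  0.01316231] [-3.28881098 -0.87284469  9.62100121]
18.91 [ 0.6486 -0.0174  0.02  ] [-1.7  2.1  3.8]
21.56 [ 0.6485 -0.0177  0.0275] [-1.7 -1.2  5.2]
23.71 [ 0.6486 -0.0176  0.0335] [-1.  -4.5  5.1]
24.86 [ 0.6486 -0.0177  0.0366] [-0.6 -5.1  5.6]
25.68 [ 0.6483 -0.0171  0.0382] [ 0.3 -0.6 -0.4]
26.49 [ 0.6485 -0.0175  0.0405] [-0.2  0.5 -0.1]
30.4167 [-0.01952089  0.57092622  0.89114429]
scene bin [([217.0, 142.9, 130.6, 144.5], 0.61)]
scene lever_pad [([301.7, 260.1, 46.3, 27.7], 0.59)]
scene honey_jar [([354.1, 201.3, 35.1, 57.4], 0.59)]
scene spice_jar [([264.1, 286.1, 26.6, 58.3], 0.69)]
scene bowl [([313.2, 160.2, 36.2, 50.3], 0.61)]
top bin [([300.9, 131.8, 117.0, 75.4], 0.89)]
top lever_pad [([306.2, 149.4, 32.1, 28.0], 0.6)]
top honey_jar [([286.8, 201.3, 25.4, 22.5], 0.72)]
top spice_jar [([318.4, 101.8, 15.2, 22.6], 0.9)]
top bowl [([338.6, 225.6, 55.4, 52.5], 0.86)]
```

View pics/end.png

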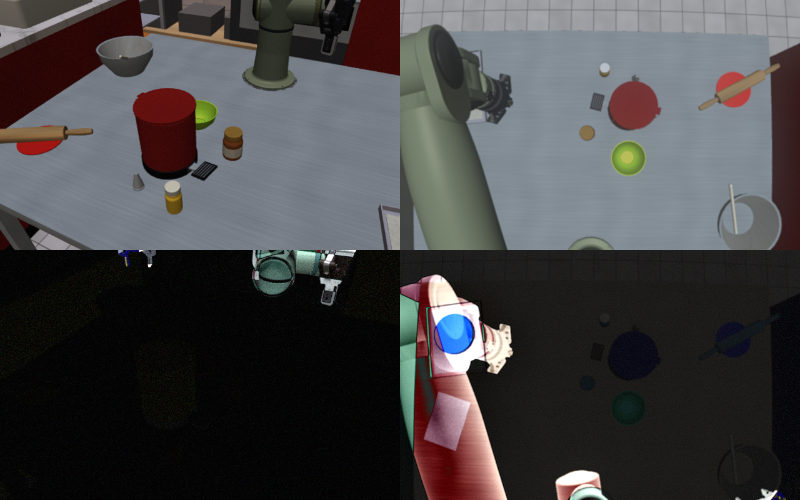

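The lid is shut, and in the scene difference picture only the arm has changed. The top difference shows an even brightness change but no object edges, so nothing on the worktop moved. Handing in.

```bash
python3 -c "
from cell import bot
bot.close_job()"
```

```text
the job is handed in; nothing more can be done
```

The job is done and handed in at about 30 s. I pressed the lever down to its stop with the shut fingertips, and the picture showed the lid fully open. I held it there for about 2.8 s, then let it up at 3 mm/s, so the lid took about 9 s to come down. After that I lifted the hand and moved it well away.

- **Forces:** the highest I read was about 10 N, against the stop. It fell to about 0 N where the fingers had first touched the pad, which fits the lid having come to rest shut before the hand left it.
- **Final pictures:** the lid is shut and the lever is up. Before-and-after differences show only the arm changed, apart from an even brightness shift in the top view.
- **Disagreements:** the network's boxes differ by 1 to 6 pixels from the start, which I put down to its own scatter. It did not find the nozzle at the start and I did not ask it again, so I judged the nozzle from the pictures and their difference alone.

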